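# Open the speaker's battery cassette with the pin tool

### The job

Take the pin tool out of its wooden stand, push its tip down into the round recess of the battery cassette in the table speaker to hold the hidden release button down, and, keeping it held, push the cassette out of the speaker's front with the pin until it is fully out at its stop. Then stand the pin tool back in the hole of its stand and let go. Be gentle: the button yields to a light push and breaks under a hard one, touch the speaker with nothing but the pin, and leave the other things on the table alone.

Things in the scene. Friction and masses are not known exactly. Their poses are not given: they have to be found in the camera images.
- speaker: Low table speaker, fixed, 160 (its x) by 130 (y) by 57 mm high, grey base, white top. Origin: centre of its underside; z up; the cassette slides out of its front, along -x. The rear 120 mm are roofed; in the front 40 mm the cassette lies open between cheeks 49 mm high. The roof's edge is 9 mm above the cassette's top and 20 mm behind the recess centre when shut
- speaker_roof (a point): Point on the middle of the speaker's roof, 57 mm up. Forces between pin and speaker (cassette and button included): a steady 7 to 12 N down on the button holds it safely; over 22 N anywhere breaks it. A row of hidden catches about 9 mm apart along the cassette's travel stops it again wherever the button comes up, so keep it down for the whole stroke
- cassette (a joint): Slide of the grey plastic battery cassette (58 mm wide; solid front block 40 mm long, 21 mm thick, top face 48 mm above the table): 0 = shut, grows as it moves out of the speaker's front, 0.036 m = fully out at its stop. It rubs with about 2 N and stays where it is left; fully out it latches there
- recess (a point): Mouth centre of the round recess in the cassette's top (moves with it): vertical hole 12 mm wide, the release button at its bottom. Its top lies 4 to 14 mm below the mouth: this varies, so feel for it. It yields at 3 N, frees the cassette when 3.5 to 4 mm down, and is at its firm bottom 4.5 mm down at 6 N. The pin, held down, pushes the cassette by the recess's wall
- pin_center (a point): Centre of the pin tool's handle, to grip there: square aluminium handle 16 by 16 mm, 50 mm long, upright (x and y axes square to its flats, z up along the tool). Below it a steel shaft, 6 mm thick and 42 mm long: the tip lies 67 mm below this point, the handle's underside 25 mm below it. The tool weighs about 60 g
- pin_tip (a point): Tip (lower end) of the pin tool's shaft, on the tool's axis
- stand_hole (a point): Centre of the mouth of the hole in the top of the wooden stand, a fixed block 64 by 64 mm, 50 mm high. The hole is vertical, 12 mm wide with a 1.5 mm chamfer, 45 mm deep. The pin tool stands in it with the handle's underside resting on the stand's top (pin tip 42 mm below this point)
- ring_dish: Bystander: small white ceramic ring dish, 84 mm across, 22 mm high; origin at the centre of its underside
- glass_bowl: Bystander: green glass bowl, 150 mm across, 65 mm high; origin at the centre of its underside
- phone_stand: Bystander: steel phone stand, 100 by 80 mm, about 105 mm high; origin at the centre of its underside
- mug: Bystander: blue mug, 80 mm across, 90 mm high; origin at the centre of its underside
- remote: Bystander: black remote, 46 by 170 by 18 mm, lying flat; origin at the centre of its underside
Not all that is in view belongs to the job. What is shaped like the speaker but yellow is not meant. Of the things like the part that bears pin_center, leave any that is blue; of the rest the smaller one is meant.

How it is judged:
On the way, in this order (a step that is already met when the one before it is completed fails the run):
1. the pin tool is lifted out of its stand (z of pin_tip in the frame of stand_hole above 0.003 m), for 0.1 s.
2. the cassette is pushed fully out with the pin in its recess (value of joint cassette above 0.034 m and z of pin_tip in the frame of recess below -0.003 m and horizontal distance between pin_tip and recess below 0.007 m), for 0.05 s.
At the end, for the whole second after the job is handed in: The cassette is out at its stop (at least 33.5 of 36 mm) and the pin tool stands at rest in the hole of its stand, upright within 0.15 rad, its tip at least 38 mm down the hole (value of joint cassette above 0.0335 m and horizontal distance between pin_tip and stand_hole below 0.006 m and z of pin_tip in the frame of stand_hole below -0.038 m and angle between pin_center's own z axis and vertical below 0.15 rad and linear speed of pin below 0.02 m/s); the robot touches nothing.
It fails at once if the pin presses the speaker with more than 22 N (contact force between pin and speaker above 22 N).
It fails at once if the robot itself touches the speaker (over 2 N) (contact force between any of the fingers, the arm and speaker above 2 N).
It fails at once if a bystander is moved by more than 20 mm (distance of any of remote, ring_dish, glass_bowl, phone_stand, mug from where it was at the start of the episode above 0.02 m).
It also fails if it takes over 72 s, if anything falls off the work surface, if the arm or the gripper's body presses on something with over 40 N, if the wrist force passes 120 N, or if a joint passes its speed limit or range.

### The arm

A 6-joint arm with a two-finger parallel gripper is mounted at the origin on the work surface. World frame = base frame: x ahead of the robot, y to its left, z up, the work surface at z = 0. Lengths are in m, angles in rad, forces in N, time in s.
With the tool pointing down it reaches from about 0.375 to 0.9 m from the base axis. Payload 3.1 kg.
Tool frame: the origin (TCP) lies on the centre line of the jaws, within the pads' length; the fingertips stand 25 mm ahead of it and the grasp point (between the pads) lies 6 mm ahead of it (manip.tips_ahead is the distance from the TCP to the fingertips, in m); z points along the fingers, y is the direction in which the jaws open and shut (so a half turn about z gives the same grasp; the last joint's range is limited). The gripper opens to 85 mm and grips with 20 to 120 N. Pads are 22 mm wide; open, the fingers measure 114 mm over their backs; the gripper's body (76 mm by 85 mm) begins 54 mm behind the grasp point. The pads swing forward as they close: fully open they stand 13 mm farther back than shut.
Start: joints at [-1.442, 0.527, 1.433, -0, 1.181, -0.178], TCP at [0.189, -0.596, 0.218] pointing down, gripper open.
Joint ranges: [-3.08, 3.08], [-0.75, 2.2], [0.22, 2.44], [-1.43, 4.57], [0, 2.65], [-2.85, 2.85]. Speed limits (rad/s): [2.79, 2.79, 3.14, 3.14, 3.14, 3.14].

### API

Orientations are given as a unit quaternion [x, y, z, w].
In Python, from station import manip gives the robot as it stands.
- The arm moves only by the tool play_rows, never from a script. Its argument "steps" is a list that holds one entry, the list of rows, each a list of 6 numbers: the shift along the tool's x, y, z in m, then the turn, a rotation vector about the tool's x, y, z in degrees. In form: [[[x, y, z, rx, ry, rz], ...]]. A call has 1 to 10 rows; each row shifts and turns the commanded pose from where the row before left it, along the tool's axes as they then stand; what a row does not reach is not made up. A row lasts 1/8 s, in which the tool goes at most 62.5 mm and 10.7 degrees, less where a joint would pass 70% of its speed; a pose out of reach is approached as far as the arm can. A call is refused whole if a number of a shift passes 0.0625 or a number of a turn 10.7, either way. A call with a gripper value outside its range is refused whole. "fingers" is the opening, from 0 (shut) to 1 (fully open), set as the call begins (left out, the last holds). The fingers move at their own pace and stop on an object; "squeeze" is the grip in N (left out, the last holds). Time passes only in rows, so rows that do not move let the fingers close. It gives the time, the measured TCP pose, the force and the opening at its end, in the units of the state.
- manip.sense(): the state, without advancing time (a new reading comes with each control period).
- manip.snapshot(name): name is "side" or "top" or "wrist"; returns a dict with "img" (420x560x3 uint8, red, green, blue), "K" (3x3 intrinsics, pixels), "k1" (the pictures are not rectified: a ray, as slopes to the right and down, at radius r is drawn at 1 + k1 r^2 times it, then the intrinsics apply), "world_from_camera" (4x4, takes a point from camera to world coordinates). Camera axes: x right, y down, z forward; pixel columns grow to the right and rows downward; lengths in m; the calibration is good to about 2 mm. A picture is of the moment at which its call begins. There is no depth.
- manip.sign_off(): hands the job in, once; it reports no verdict.
Trained networks look in a picture, given as the dict that the camera call returned (one of the last four; its "shot" number tells which), for a name from the list of things; names that differ only in an ending like _2 or _b are one class to them, and where a whole thing is asked for, a point or a joint stands for the part that bears it (a point fixed in the world has none). Each returns a list of dicts, best first, with "score" (0 to 1); they miss things now and then, are a little off and sometimes report something else, mostly with a low value. They report only what shows in the picture. A call takes as long as a camera call. They do not tell look-alikes from the thing itself.
- manip.regions_of(label, picture): "pixels" (420x560 bool, what is visible of it) and "rect" ([left, top, right, bottom] in pixels, round what is visible of it).
- manip.pinpoint(label, picture): "point" ([column, row] in pixels: a listed point, or the origin of a listed thing).
The state is a dict: "t": time; "q": joint angles; "qd": joint speeds; "tau": joint torques, N m; "tcp_pos": TCP position; "tool_rot": TCP orientation; "force": force on the tool from outside, world axes, zero at the start; "ft_torque": the same for the moment, N m; "finger_gap": opening from 0.0 (shut) to 1.0 (fully open).
Only numpy, scipy, OpenCV 4.12 (cv2) and the standard library are available. Lean on these libraries where they do the work, as an engineer would, in place of code of your own. Each camera call takes 0.05 s, during which the arm holds its last target.

## Working session

There is one attempt and no reset: what is moved stays moved. The work goes in short steps, Python scripts to look and compute and a tool call to move; the robot and the scene stay as the last step left them, time stands still between calls to the robot, and variables do not carry over. Pictures are saved under pics/ and viewed, and the job is handed in when it is done.

Besides the shell and the picture viewer there is one more tool, called after "Emit:" as name(argument=value, ...), one argument or row to a line, values as JSON. play_rows: Moves the arm, as the interface text tells. Its arguments: {"type":"object","properties":{"steps":{"type":"array"},"fingers":{"type":"number"},"squeeze":{"type":"number"}},"required":["steps"]}

```bash
ls; mkdir -p pics; cat > h.py <<'E'
import numpy as np, cv2
from station import manip
from scipy.spatial.transform import Rotation as R
def save(p,n,up=1):
    cv2.imwrite(f'pics/{n}.png',cv2.cvtColor(p['img'],cv2.COLOR_RGB2BGR))
def ray(p,uv):
    K=np.array(p['K']);k1=p['k1'];T=np.array(p['world_from_camera'])
    d=np.array([(uv[0]-K[0,2])/K[0,0],(uv[1]-K[1,2])/K[1,1]])
    s=d.copy()
    for _ in range(30): s=d/(1+k1*(s@s))
    v=T[:3,:3]@np.array([s[0],s[1],1]); return T[:3,3],v/np.linalg.norm(v)
def atz(p,uv,z):
    o,v=ray(p,uv); return o+v*(z-o[2])/v[2]
def proj(p,X):
    K=np.array(p['K']);T=np.array(p['world_from_camera'])
    c=T[:3,:3].T@(np.array(X)-T[:3,3]); s=c[:2]/c[2]; s=s*(1+p['k1']*(s@s))
    return np.array([K[0,0]*s[0]+K[0,2],K[1,1]*s[1]+K[1,2]])
def tri(obs):
    A=np.zeros((3,3));b=np.zeros(3)
    for p,uv in obs:
        o,v=ray(p,uv);M=np.eye(3)-np.outer(v,v);A+=M;b+=M@o
    return np.linalg.solve(A,b)
E
python3 - <<'E'
from h import *
np.set_printoptions(precision=4,suppress=True)
s=manip.sense(); print(s['t'],s['tcp_pos'],s['tool_rot'],s['force'],s['finger_gap'],manip.tips_ahead)
ps={}
for n in['side','top','wrist']:
    p=manip.snapshot(n);ps[n]=p;save(p,n+'0');print(n,p['K'],p['k1'],np.array(p['world_from_camera']))
for n,p in ps.items():
    for l in['speaker','speaker_roof','recess','pin_center','pin_tip','stand_hole','cassette','ring_dish','glass_bowl','phone_stand','mug','remote']:
        try:
            print(n,l,[(np.round(d['point'],1),round(d['score'],2),np.round(atz(p,d['point'],0.05)[:2],3)) for d in manip.pinpoint(l,p)])
        except Exception as e: print(n,l,e)
E
```

```text
pics
0.0 [ 0.1887 -0.5951  0.2169] [ 0.9883  0.1528  0.     -0.0011] [-1.0467 -0.7973  0.1027] 1.0024962573588 0.025
side [[451.4964   0.     272.1233]
 [  0.     451.4964 211.1773]
 [  0.       0.       1.    ]] -0.07475456820420606 [[ 0.9942 -0.0882  0.0619  0.4938]
 [-0.1075 -0.7655  0.6344 -0.7408]
 [-0.0086 -0.6374 -0.7705  0.9739]
 [ 0.      0.      0.      1.    ]]
top [[488.9727   0.     278.1386]
 [  0.     488.9727 206.8216]
 [  0.       0.       1.    ]] -0.07538790849147602 [[-0.0091 -0.996   0.0892  0.4502]
 [-0.9999  0.0086 -0.0058  0.0183]
 [ 0.005  -0.0893 -0.996   1.3275]
 [ 0.      0.      0.      1.    ]]
wrist [[345.9707   0.     273.1643]
 [  0.     345.9707 214.7982]
 [  0.       0.       1.    ]] -0.017945800806273404 [[ 0.302  -0.9117 -0.2787  0.2593]
 [-0.9533 -0.2894 -0.0863 -0.5736]
 [-0.0019  0.2917 -0.9565  0.372 ]
 [ 0.      0.      0.      1.    ]]
side speaker [(array([265.1, 224.4]), 0.98, array([ 0.545, -0.022])), (array([196.9, 393.6]), 0.9, array([ 0.366, -0.437])), (array([185.8, 182.7]), 0.77, array([0.338, 0.151]))]
side speaker_roof [(array([21
[... 2393 characters left out ...]
]), 0.84, array([0.534, 0.275]))]
top glass_bowl [(array([380.8, 148. ]), 0.79, array([ 0.72 , -0.264]))]
top phone_stand [(array([285.9, 136.1]), 0.78, array([ 0.754, -0.012]))]
top mug [(array([110. , 192.7]), 0.64, array([0.606, 0.456])), (array([381.6, 248.9]), 0.16, array([ 0.452, -0.259]))]
top remote [(array([436.4, 192.4]), 0.6, array([ 0.6 , -0.41]))]
wrist speaker []
wrist speaker_roof []
wrist recess []
wrist pin_center []
wrist pin_tip []
wrist stand_hole []
wrist cassette it knows: glass_bowl, mug, phone_stand, pin_center, pin_tip, recess, remote, ring_dish, speaker, speaker_roof, stand_hole
wrist ring_dish []
wrist glass_bowl []
wrist phone_stand []
wrist mug []
wrist remote []
```

View pics/top0.png

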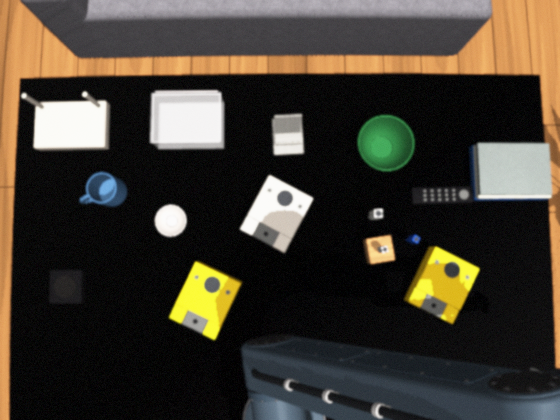

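View pics/side0.png

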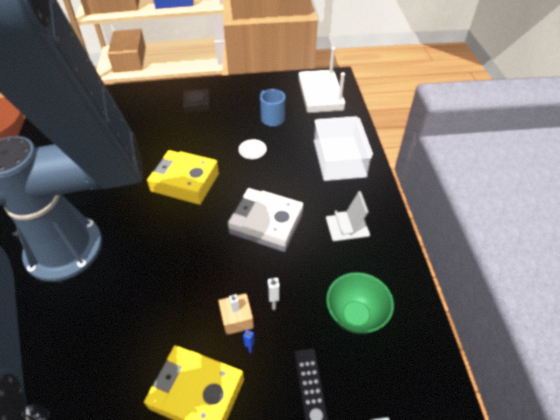

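The white speaker (top 275,213) is the target. The wooden stand is at top (381,249), side (237,312), with a pin in it. A second aluminium pin is nearby at top (376,213), and the blue one is at top (414,239). Next I'll move the wrist camera over the stand.

```bash
python3 - <<'E'
from h import *
np.set_printoptions(precision=4,suppress=True)
p=manip.snapshot('top');q=manip.snapshot('side')
a=cv2.resize(p['img'][190:270,340:440],None,fx=4,fy=4,interpolation=cv2.INTER_CUBIC)
b=cv2.resize(q['img'][265:365,205:305],None,fx=4,fy=4,interpolation=cv2.INTER_CUBIC)
c=np.zeros((400,800,3),np.uint8);c[:320,:400]=a;c[:,400:]=b
cv2.imwrite('pics/z1.png',c[:,:,::-1])
print('hole',tri([(p,(380.8,249.9)),(q,(237.8,308))]),'pc',tri([(p,(381.9,246)),(q,(236.2,305.5))]),'other',tri([(p,(375.1,212)),(q,(269.9,290.9))]))
print('rec',tri([(p,(265.9,233.3)),(q,(245.9,207.8))]),'roof',tri([(p,(285.4,195.2)),(q,(278.7,213.1))]))
# wrist cam relative to tcp
s=manip.sense();w=manip.snapshot('wrist')
T=np.array(w['world_from_camera']);Rt=R.from_quat(s['tool_rot']).as_matrix()
print(Rt); print(Rt.T@(T[:3,3]-s['tcp_pos']),Rt.T@T[:3,:3])
E
```

```text
hole [ 0.4548 -0.2558  0.0527] pc [ 0.4585 -0.2563  0.0666] other [ 0.5409 -0.2373  0.0842]
rec [0.4977 0.0436 0.0451] roof [ 0.5873 -0.0081  0.0746]
[[ 0.9533  0.302   0.    ]
 [ 0.302  -0.9533 -0.    ]
 [-0.      0.     -1.    ]]
[ 0.0739  0.0005 -0.155 ] [[-0.0001 -0.9564 -0.292 ]
 [ 1.     -0.     -0.    ]
 [ 0.     -0.292   0.9564]]
```

View pics/z1.png

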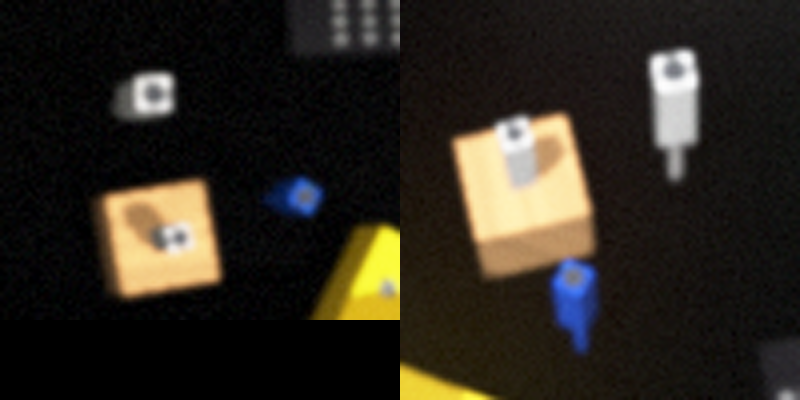

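Emit:
play_rows(
  steps=[
    [[0.0356,-0.0243,0,0,0,0],[0.0356,-0.0243,0,0,0,0],[0.0356,-0.0243,0,0,0,0],[0.0356,-0.0243,0,0,0,0],[0.0356,-0.0243,0,0,0,0],[0.0356,-0.0243,0,0,0,0],[0.0356,-0.0243,0,0,0,0],[0.0356,-0.0243,0,0,0,0],[0.0356,-0.0243,0,0,0,0],[0.0356,-0.0243,0,0,0,0]],
  ],
  fingers=0.5,
)

```text
t: 3.2
tcp_pos: [0.4557, -0.2556, 0.2181]
tool_rot: [0.988, 0.153, 0.0, 0.0]
force: [0.4, 0.3, -0.1]
finger_gap: 0.5
```

```bash
python3 - <<'E'
from h import *
np.set_printoptions(precision=4,suppress=True)
w=manip.snapshot('wrist');s=manip.sense();print(s['t'],s['tcp_pos'],s['tool_rot'],s['force'],s['finger_gap'])
save(w,'w1')
for l,z in[('pin_center',.075),('stand_hole',.05),('pin_tip',.008)]:
    print(l,[(np.round(d['point'],1),round(d['score'],2),np.round(atz(w,d['point'],z),4)) for d in manip.pinpoint(l,w)])
E
```

```text
3.25 [ 0.458  -0.2514  0.2182] [ 0.9881  0.154   0.0015 -0.0013] [0.3583 1.6267 0.519 ] 0.4995356051042103
pin_center [(array([268.8, 199.9]), 0.93, array([ 0.4516, -0.2534,  0.075 ])), (array([281.5,  90. ]), 0.92, array([ 0.5428, -0.2357,  0.075 ])), (array([367. , 199.6]), 0.91, array([ 0.4782, -0.3367,  0.075 ]))]
stand_hole [(array([274. , 197.2]), 0.89, array([ 0.4494, -0.259 ,  0.05  ]))]
pin_tip [(array([351.8, 184.6]), 0.57, array([ 0.478 , -0.3379,  0.008 ]))]
```

View pics/w1.png

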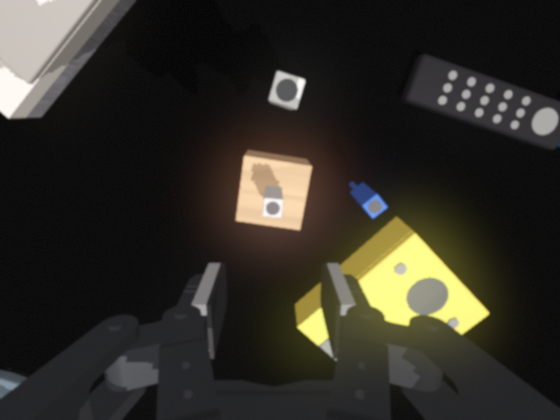

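The wrist view shows the pin's top face at (272,208) on the stand block centred near (275,190). The blue pin (367,200) and the larger pin (287,90) are both clear of it.

```bash
python3 - <<'E'
from h import *
np.set_printoptions(precision=4,suppress=True)
w=manip.snapshot('wrist');s=manip.sense();print(s['t'],s['tcp_pos'],s['tool_rot'],s['qd'])
c=cv2.resize(w['img'][140:240,225:325],None,fx=6,fy=6,interpolation=cv2.INTER_CUBIC)
cv2.imwrite('pics/z2.png',c[:,:,::-1])
for n in ['pin_center']:
    for d in manip.regions_of(n,w): print(d['rect'],d['score'])
E
```

```text
3.45 [ 0.4547 -0.257   0.218 ] [ 0.9882  0.1531 -0.0001  0.0003] [-0.024   0.0009 -0.0005  0.0035 -0.0005  0.001 ]
[260.6, 185.9, 282.3, 217.8] 0.74
[266.4, 70.8, 302.6, 110.1] 0.6
[349.8, 179.7, 385.9, 217.7] 0.56
```

View pics/z2.png

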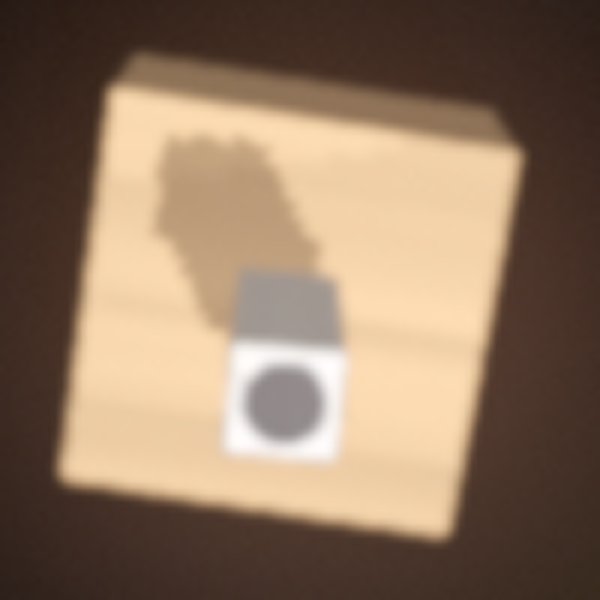

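```bash
python3 - <<'E'
from h import *
np.set_printoptions(precision=4,suppress=True)
w=manip.snapshot('wrist');s=manip.sense();print(s['t'],s['tcp_pos'],s['tool_rot'])
f=lambda x,y:(225+(x+.5)/6-.5,140+(y+.5)/6-.5)
for C,z in[([(230,342),(346,350),(336,462),(222,450)],.1),([(108,88),(523,152),(449,540),(60,482)],.05)]:
    P=np.array([atz(w,f(*c),z) for c in C]);print(P[:,:2],P.mean(0))
    for i in range(4):
        e=P[(i+1)%4]-P[i];print(np.linalg.norm(e),np.degrees(np.arctan2(e[1],e[0]))%90)
m=atz(w,f(284,402),.1);print('disc',m)
for t in ('top','side'):
    p=manip.snapshot(t); X=proj(p,m); Y=proj(p,[*P.mean(0)[:2],.05]);print(t,X,Y)
    c=cv2.resize(p['img'],None,fx=5,fy=5,interpolation=cv2.INTER_CUBIC)
    for A in(X,Y): cv2.circle(c,tuple(((A+.5)*5).astype(int)),4,(255,0,0),-1)
    x,y=(Y*5).astype(int);cv2.imwrite(f'pics/{t}2.png',c[y-200:y+200,x-200:x+200,::-1])
E
python3 -c "
import cv2,numpy as np
cv2.imwrite('pics/z3.png',np.hstack([cv2.imread('pics/top2.png'),cv2.imread('pics/side2.png')]))"
```

```text
3.55 [ 0.4543 -0.2576  0.218 ] [ 0.9884  0.1521 -0.0001  0.0002]
[[ 0.4578 -0.2482]
 [ 0.4614 -0.2635]
 [ 0.4459 -0.2671]
 [ 0.4428 -0.2516]] [ 0.452  -0.2576  0.1   ]
0.01574389395368262 13.47609259207438
0.015939374872125284 13.028677533855898
0.01577547023278724 11.25043032917273
0.015326920548583787 12.937243601433963
[[ 0.4784 -0.2207]
 [ 0.4884 -0.2851]
 [ 0.4242 -0.2948]
 [ 0.4146 -0.2309]] [ 0.4514 -0.2579  0.05  ]
0.06519814601314981 8.80123751570953
0.0648738475662672 8.565555193766102
0.06458451137944637 8.591167814431302
0.06463743866970643 9.109016820657597
disc [ 0.4519 -0.2577  0.1   ]
top [385.4177 248.7941] [381.2362 249.0816]
side [232.4815 299.0534] [233.9627 309.8676]
```

View pics/z3.png

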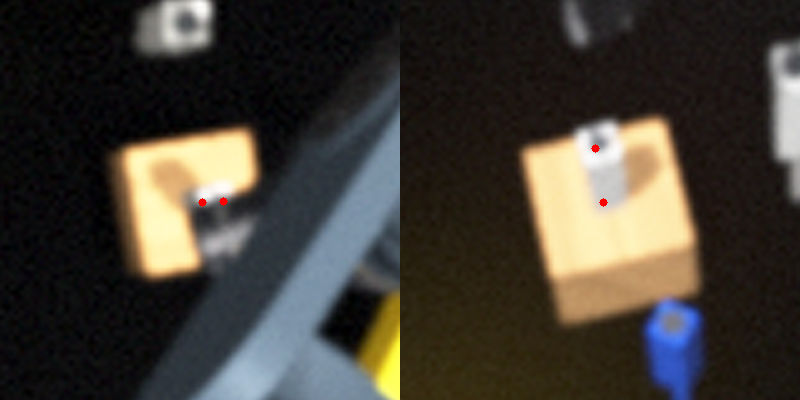

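Emit:
play_rows(
  steps=[
    [[-0.0025,-0.0006,0,0,0,4.6],[0,0,0.02,0,0,0],[0,0,0.025,0,0,0],[0,0,0.025,0,0,0],[0,0,0.025,0,0,0],[0,0,0.02,0,0,0],[0,0,0.012,0,0,0],[0,0,0.008,0,0,0],[0,0,0,0,0,0]],
  ],
  fingers=0.45,
)

```text
t: 4.78
tcp_pos: [0.4521, -0.2569, 0.0827]
tool_rot: [0.994, 0.113, -0.0, -0.0]
force: [-0.1, -0.8, -0.2]
finger_gap: 0.452
```

```bash
python3 - <<'E'
from h import *
np.set_printoptions(precision=4,suppress=True)
w=manip.snapshot('wrist');s=manip.sense();print(s['t'],s['tcp_pos'],s['tool_rot'],s['force'],s['finger_gap'])
save(w,'w2')
E
```

```text
4.825 [ 0.4523 -0.2571  0.0831] [0.9936 0.1129 0.0002 0.0002] [-0.3357 -0.0625  0.6111] 0.4521451359515873
```

View pics/w2.png

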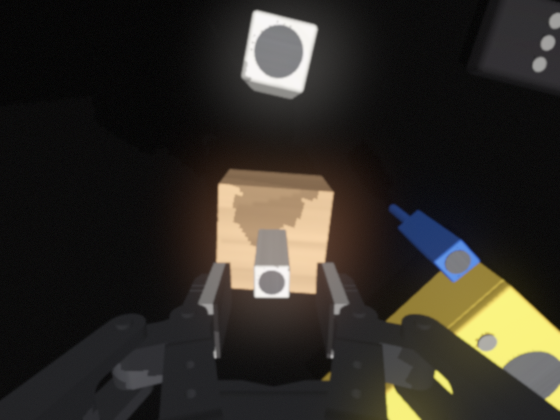

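The pin's top is at (272,282), centred between the pads at about 222 and 325. I'll close the jaws.

Emit:
play_rows(
  steps=[
    [[0,0,0,0,0,0],[0,0,0,0,0,0],[0,0,0,0,0,0],[0,0,0,0,0,0],[0,0,0,0,0,0],[0,0,0,0,0,0]],
  ],
  fingers=0,
  squeeze=60,
)

```text
t: 5.58
tcp_pos: [0.4527, -0.2571, 0.0837]
tool_rot: [0.994, 0.113, 0.001, 0.001]
force: [-0.1, 1.5, 6.1]
finger_gap: 0.147
```

```bash
python3 - <<'E'
from h import *
np.set_printoptions(precision=4,suppress=True)
w=manip.snapshot('wrist');s=manip.sense();print(s['t'],s['tcp_pos'],s['tool_rot'],s['force'],s['ft_torque'],s['finger_gap'])
save(w,'w3')
E
```

```text
5.625 [ 0.4527 -0.2571  0.0837] [0.9936 0.1131 0.0005 0.0006] [-0.2115  1.0994  5.8655] [ 0.1035  0.0505 -0.0158] 0.1504540239547169
```

View pics/w3.png

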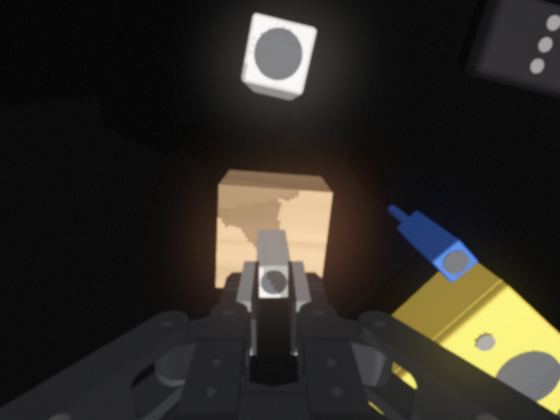

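Emit:
play_rows(
  steps=[
    [[0,0,-0.008,0,0,0],[0,0,-0.014,0,0,0],[0,0,-0.02,0,0,0],[0,0,-0.02,0,0,0],[0,0,-0.02,0,0,0],[0,0,-0.018,0,0,0],[0,0,0,0,0,0],[0,0,0,0,0,0]],
  ],
)

```text
t: 6.62
tcp_pos: [0.4518, -0.2565, 0.1827]
tool_rot: [0.994, 0.113, -0.0, -0.0]
force: [-1.3, 0.3, -1.4]
finger_gap: 0.145
```

```bash
python3 - <<'E'
from h import *
np.set_printoptions(precision=4,suppress=True)
t=manip.snapshot('top');d=manip.snapshot('side');w=manip.snapshot('wrist');s=manip.sense();print(s['t'],s['tcp_pos'],s['tool_rot'],s['force'],s['ft_torque'],s['finger_gap'])
save(w,'w4')
for l in ['pin_tip','pin_center','stand_hole']:
  for n,p in(('t',t),('s',d),('w',w)):
    print(n,l,[(np.round(x['point'],1),round(x['score'],2)) for x in manip.pinpoint(l,p)])
a=cv2.resize(d['img'][150:250,210:310],None,fx=4,fy=4,interpolation=cv2.INTER_CUBIC)
b=cv2.resize(d['img'][240:340,200:300],None,fx=4,fy=4,interpolation=cv2.INTER_CUBIC)
cv2.imwrite('pics/z4.png',np.hstack([a,b])[:,:,::-1])
E
```

```text
6.775 [ 0.4517 -0.2564  0.1821] [ 0.9936  0.113  -0.0006 -0.0007] [ 1.0795 -0.1011 -0.2135] [-0.0434 -0.0128 -0.0006] 0.14536790907326877
t pin_tip [(array([368.4, 215.4]), 0.48)]
s pin_tip [(array([251. , 350.3]), 0.68), (array([275.6, 307.7]), 0.66), (array([235.1, 293.7]), 0.55)]
w pin_tip [(array([272.8, 218.8]), 0.84), (array([360.9, 183.2]), 0.59)]
t pin_center [(array([375.1, 212.3]), 0.55)]
s pin_center [(array([269.5, 292.7]), 0.76), (array([246.6, 339.1]), 0.48), (array([232.4, 280.1]), 0.41)]
w pin_center [(array([266.8, 258.7]), 0.89), (array([277.,  81.]), 0.83), (array([379. , 198.1]), 0.83)]
t stand_hole [(array([377.5, 249.6]), 0.91), (array([174.9, 223.3]), 0.19)]
s stand_hole [(array([235.8, 308.1]), 0.73), (array([310. , 392.2]), 0.37)]
w stand_hole [(array([274.8, 200.7]), 0.89)]
```

View pics/z4.png

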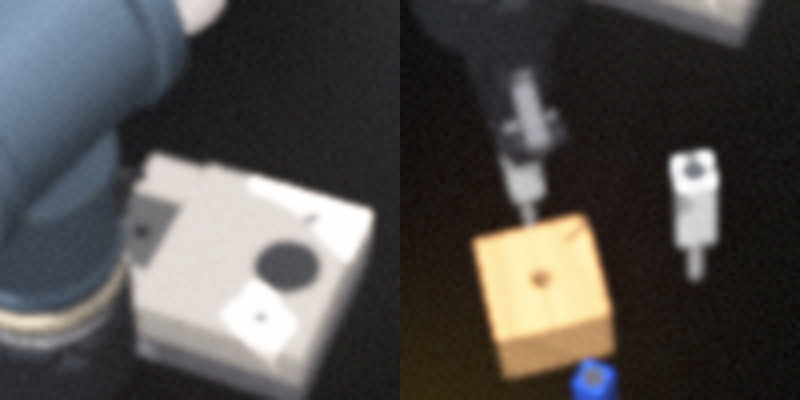

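View pics/w4.png

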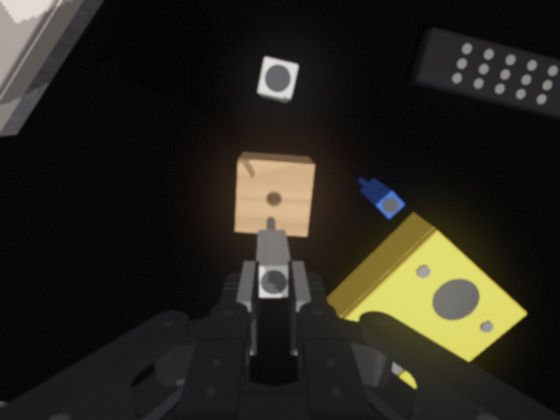

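Emit:
play_rows(
  steps=[
    [[0.0142,-0.0348,0,0,0,0],[0.0142,-0.0348,0,0,0,0],[0.0142,-0.0348,0,0,0,0],[0.0142,-0.0348,0,0,0,0],[0.0142,-0.0348,0,0,0,0],[0.0142,-0.0348,0,0,0,0],[0.0142,-0.0348,0,0,0,0],[0.0142,-0.0348,0,0,0,0],[0,0,0,0,0,0],[0,0,0,0,0,0]],
  ],
)

```text
t: 8.48
tcp_pos: [0.5003, 0.0397, 0.1829]
tool_rot: [0.994, 0.113, -0.0, 0.0]
force: [0.7, -0.0, -0.7]
finger_gap: 0.149
```

```bash
python3 - <<'E'
from h import *
np.set_printoptions(precision=4,suppress=True)
t=manip.snapshot('top');d=manip.snapshot('side');w=manip.snapshot('wrist');s=manip.sense();print(s['t'],s['tcp_pos'],s['tool_rot'],s['force'],s['ft_torque'],s['finger_gap'])
save(w,'w5')
for l in ['pin_tip','recess','speaker_roof','speaker']:
  for n,p in(('t',t),('s',d),('w',w)):
    print(n,l,[(np.round(x['point'],1),round(x['score'],2),np.round(atz(p,x['point'],{'recess':.048,'speaker_roof':.057,'speaker':0,'pin_tip':.107}[l]),4)) for x in manip.pinpoint(l,p)])
a=cv2.resize(d['img'][130:230,200:300],None,fx=4,fy=4,interpolation=cv2.INTER_CUBIC)
b=cv2.resize(t['img'][180:280,220:320],None,fx=4,fy=4,interpolation=cv2.INTER_CUBIC)
cv2.imwrite('pics/z5.png',np.hstack([a,b])[:,:,::-1])
E
```

```text
8.625 [0.5004 0.039  0.1829] [ 0.9937  0.1123 -0.      0.0001] [-0.0083  0.8361 -1.2381] [-0.0203 -0.0467 -0.0166] 0.14830095297422968
t pin_tip [(array([365.7, 213.7]), 0.63, array([ 0.5403, -0.2086,  0.107 ])), (array([403.1, 239.9]), 0.43, array([ 0.4736, -0.3014,  0.107 ])), (array([381.2, 249.5]), 0.39, array([ 0.4503, -0.2454,  0.107 ])), (array([171.6, 221.3]), 0.39, array([0.5255, 0.2785, 0.107 ]))]
s pin_tip [(array([275.6, 307.6]), 0.7, array([ 0.5423, -0.2921,  0.107 ])), (array([250.4, 189.8]), 0.64, array([0.5152, 0.051 , 0.107 ])), (array([245.5, 351.3]), 0.47, array([ 0.4717, -0.3818,  0.107 ]))]
w pin_tip [(array([273.4, 220.9]), 0.89, array([0.4995, 0.0382, 0.107 ])), (array([546.8, 207. ]), 0.67, array([ 0.5522, -0.1464,  0.107 ])), (array([268.2, 204.1]), 0.62, array([0.5106, 0.0444, 0.107 ])), (array([10.6, 91.5]), 0.26, array([0.5464, 0.2206, 0.107 ]))]
t recess [(array([430.8, 305.9]), 0.84, array([ 0.3016, -0.3855,  0.048 ])), (array([194.2, 319.8]), 0.6, array([0.2732, 0.2307, 0.048 ]))]
s recess [(array([164.7, 169.1]), 0.72, array([0.275 , 0.2152, 0.048 ])),
[... 692 characters left out ...]
 -0.0067,  0.057 ])), (array([ 89.3, 303.9]), 0.61, array([0.3666, 0.1828, 0.057 ]))]
t speaker [(array([274.5, 215.6]), 0.98, array([0.5453, 0.0207, 0.    ])), (array([438.2, 285.6]), 0.87, array([ 0.3504, -0.4227,  0.    ])), (array([204.8, 295.9]), 0.58, array([0.3302, 0.2101, 0.    ]))]
s speaker [(array([185. , 182.3]), 0.98, array([0.3268, 0.2015, 0.    ])), (array([264.6, 224.8]), 0.84, array([0.5465, 0.0154, 0.    ])), (array([196.4, 394.2]), 0.61, array([ 0.3582, -0.4219,  0.    ])), (array([278.9, 215.1]), 0.41, array([0.5893, 0.0448, 0.    ]))]
w speaker [(array([ 96. , 301.7]), 0.96, array([0.3293, 0.2016, 0.    ])), (array([311.9, 147. ]), 0.81, array([0.5469, 0.0108, 0.    ]))]
```

View pics/z5.png

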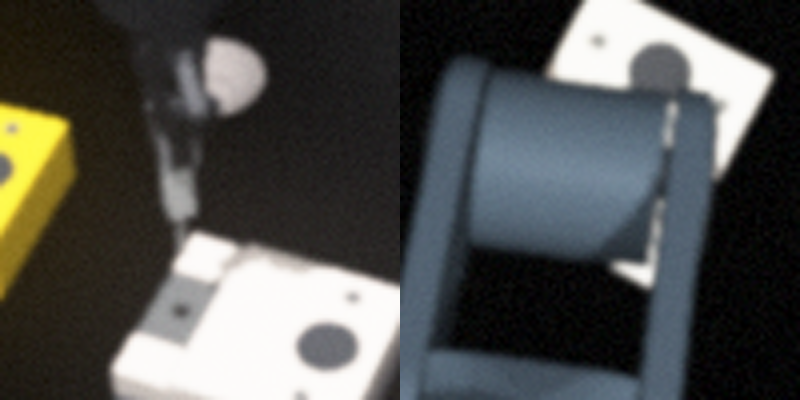

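View pics/w5.png

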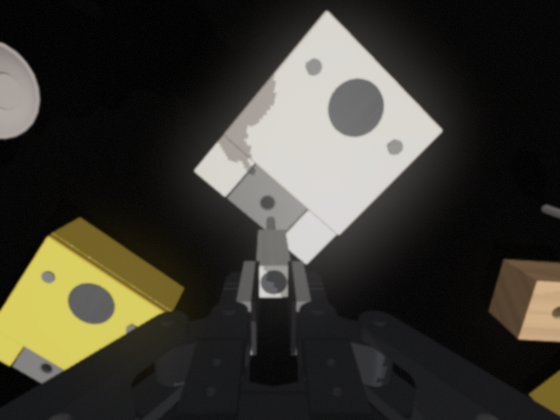

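```bash
python3 - <<'E'
from h import *
w=manip.snapshot('wrist')
cv2.imwrite('pics/z6.png',cv2.resize(w['img'][150:250,190:340],None,fx=5,fy=5,interpolation=cv2.INTER_CUBIC)[:,:,::-1])
cv2.imwrite('pics/z7.png',cv2.resize(w['img'][0:280,180:460],None,fx=2,fy=2,interpolation=cv2.INTER_CUBIC)[:,:,::-1])
s=manip.sense();print(s['tcp_pos'],s['force'])
E
```

```text
[0.50036543 0.04002081 0.18291422] [ 0.66121532 -0.22941956 -1.03048809]
```

View pics/z6.png

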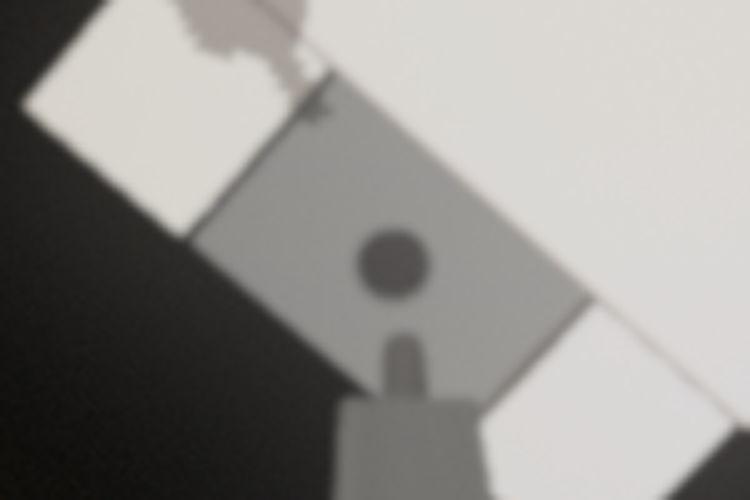

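View pics/z7.png

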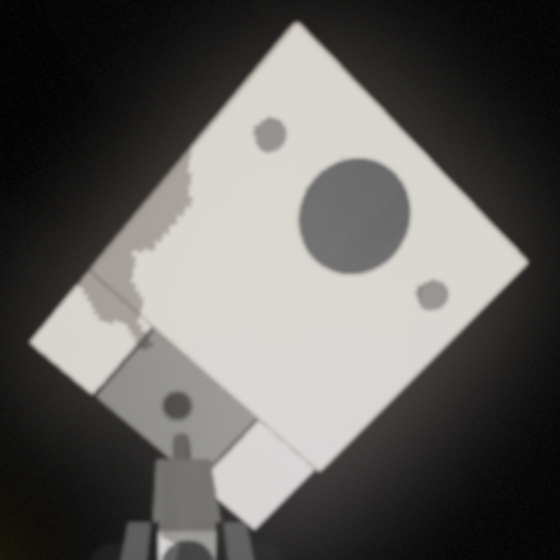

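```bash
python3 - <<'E'
from h import *
np.set_printoptions(precision=4,suppress=True)
w=manip.snapshot('wrist');s=manip.sense();print(s['t'],s['tcp_pos'],s['tool_rot'])
g=lambda x,y:(180+(x+.5)/2-.5,(y+.5)/2-.5)
f=lambda x,y:(190+(x+.5)/5-.5,150+(y+.5)/5-.5)
C=[(297,22),(528,262),(320,470),(92,270)]
P=np.array([atz(w,g(*c),.057) for c in C])
for i in range(4):
    e=P[(i+1)%4]-P[i];print(P[i],np.linalg.norm(e),np.degrees(np.arctan2(e[1],e[0])))
print('recess',atz(w,f(394,265),.048)); 
for z in(.105,.107,.109):print('tip',atz(w,f(404,357),z), atz(w,f(404,337),z))
# cassette side edges
for a,b in[((333,72),(190,238)),((592,300),(482,412))]:
    e=atz(w,f(*b),.048)-atz(w,f(*a),.048);print(np.degrees(np.arctan2(e[1],e[0])),np.linalg.norm(e))
p=manip.snapshot('side');print(proj(p,atz(w,f(394,265),.048)))
E
```

```text
9.325 [0.5004 0.04   0.1829] [0.9936 0.1131 0.     0.    ]
[0.6483 0.0327 0.057 ] 0.12766218236391716 -118.49666868837912
[ 0.5874 -0.0795  0.057 ] 0.11742300408294835 151.4052302179411
[ 0.4843 -0.0233  0.057 ] 0.12729185384253627 61.399327255230375
[0.5452 0.0884 0.057 ] 0.11719189279709999 -28.413804928366382
recess [0.4961 0.0427 0.048 ]
tip [0.4983 0.041  0.105 ] [0.5012 0.0417 0.105 ]
tip [0.4989 0.0411 0.107 ] [0.5018 0.0418 0.107 ]
tip [0.4996 0.0413 0.109 ] [0.5024 0.0419 0.109 ]
151.79298498239206 0.03810068895749258
150.54052135877308 0.028105016349457893
[244.5277 207.5029]
```

Emit:
play_rows(
  steps=[
    [[-0.0031,-0.0028,0.005,0,0,0],[0,0,0.015,0,0,0],[0,0,0.015,0,0,0],[0,0,0.01,0,0,0],[0,0,0.003,0,0,0],[0,0,0,0,0,0],[0,0,0,0,0,0]],
  ],
)

```text
t: 10.25
tcp_pos: [0.4971, 0.042, 0.1353]
tool_rot: [0.994, 0.113, 0.0, 0.0]
force: [-0.7, 0.1, -0.5]
finger_gap: 0.145
```

```bash
python3 - <<'E'
from h import *
w=manip.snapshot('wrist');d=manip.snapshot('side')
a=cv2.resize(w['img'][140:240,220:320],None,fx=4,fy=4,interpolation=cv2.INTER_CUBIC)
b=cv2.resize(d['img'][155:235,205:285],None,fx=5,fy=5,interpolation=cv2.INTER_CUBIC)
cv2.imwrite('pics/z8.png',np.hstack([a,b])[:,:,::-1])
F=[]
for i in range(1): s=manip.sense();print(s['t'],s['tcp_pos'],s['force'])
E
```

```text
10.35 [0.49705125 0.04200955 0.13534832] [-0.88544658  0.76543417 -0.54279272]
```

View pics/z8.png

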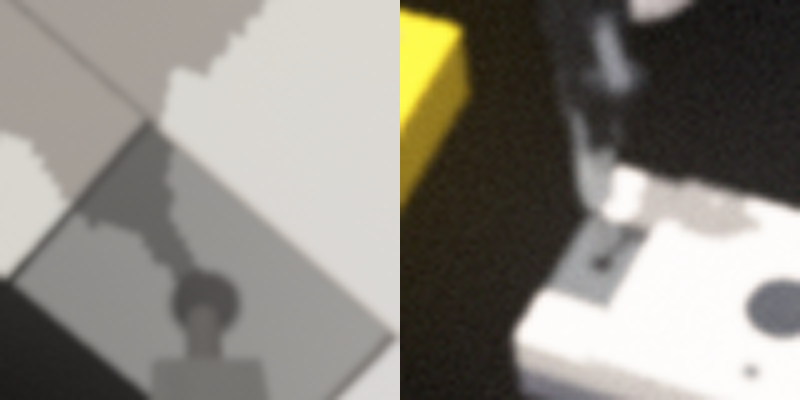

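```bash
python3 - <<'E'
from h import *
np.set_printoptions(precision=4,suppress=True)
w=manip.snapshot('wrist');s=manip.sense();print(s['t'],s['tcp_pos'],s['force'])
f=lambda x,y:(220+(x+.5)/4-.5,140+(y+.5)/4-.5)
print('rec',atz(w,f(205,304),.048),atz(w,f(205,304-34),.048),atz(w,f(205+34,304),.048))
for z in(.0575,.0597,.0615): 
    e=atz(w,f(203,303),z); print(z,'edge',e,'ctr',e-0.003*np.array([.974,.225,0]))
E
```

```text
10.4 [0.497  0.042  0.1353] [ 0.6529 -0.1961 -0.4966]
rec [0.4962 0.0429 0.048 ] [0.5025 0.0444 0.048 ] [0.4976 0.0369 0.048 ]
0.0575 edge [0.4992 0.0439 0.0575] ctr [0.4962 0.0432 0.0575]
0.0597 edge [0.4998 0.044  0.0597] ctr [0.4969 0.0434 0.0597]
0.0615 edge [0.5004 0.0442 0.0615] ctr [0.4974 0.0435 0.0615]
```

Emit:
play_rows(
  steps=[
    [[-0.0006,0.0002,0.004,0,0,0],[0,0,0.004,0,0,0],[0,0,0.003,0,0,0],[0,0,0.002,0,0,0],[0,0,0.0015,0,0,0],[0,0,0,0,0,0],[0,0,0,0,0,0]],
  ],
)

```text
t: 11.28
tcp_pos: [0.4963, 0.0417, 0.1205]
tool_rot: [0.994, 0.113, 0.0, 0.0]
force: [-0.3, -0.5, -0.6]
finger_gap: 0.144
```

Emit:
play_rows(
  steps=[
    [[0,0,0.001,0,0,0],[0,0,0.001,0,0,0],[0,0,0,0,0,0]],
  ],
)

```text
t: 11.65
tcp_pos: [0.4966, 0.0416, 0.1187]
tool_rot: [0.994, 0.113, 0.0, 0.0]
force: [0.6, 0.2, 3.3]
finger_gap: 0.147
```

Emit:
play_rows(
  steps=[
    [[0,0,0.001,0,0,0],[0,0,0.001,0,0,0],[0,0,0,0,0,0]],
  ],
)

```text
t: 12.02
tcp_pos: [0.4964, 0.0417, 0.1165]
tool_rot: [0.994, 0.113, 0.0, 0.0]
force: [-0.8, 0.7, 3.7]
finger_gap: 0.149
```

Emit:
play_rows(
  steps=[
    [[0,0,0.001,0,0,0],[0,0,0.001,0,0,0],[0,0,0,0,0,0]],
  ],
)

```text
t: 12.4
tcp_pos: [0.4968, 0.0416, 0.1149]
tool_rot: [0.994, 0.113, 0.001, 0.0]
force: [0.2, -0.0, 6.1]
finger_gap: 0.149
```

Emit:
play_rows(
  steps=[
    [[0,0,0.0005,0,0,0],[0,0,0.0005,0,0,0],[0,0,0,0,0,0]],
  ],
)

```text
t: 12.78
tcp_pos: [0.4976, 0.0415, 0.1146]
tool_rot: [0.994, 0.113, 0.002, 0.0]
force: [-0.7, -0.5, 11.6]
finger_gap: 0.149
```

Emit:
play_rows(
  steps=[
    [[0,0,-0.0002,0,0,0],[-0.00075,-0.00066,0,0,0,0],[-0.00075,-0.00066,0,0,0,0],[-0.00075,-0.00066,0,0,0,0],[0,0,0,0,0,0]],
  ],
)

```text
t: 13.4
tcp_pos: [0.4952, 0.0427, 0.1147]
tool_rot: [0.994, 0.113, 0.002, 0.001]
force: [0.1, -0.6, 9.6]
finger_gap: 0.151
```

Emit:
play_rows(
  steps=[
    [[-0.00075,-0.00066,0,0,0,0],[-0.00075,-0.00066,0,0,0,0],[-0.00075,-0.00066,0,0,0,0],[0,0,0,0,0,0]],
  ],
)

```text
t: 13.9
tcp_pos: [0.493, 0.0438, 0.1147]
tool_rot: [0.994, 0.113, 0.002, 0.001]
force: [0.2, -1.8, 9.5]
finger_gap: 0.149
```

Emit:
play_rows(
  steps=[
    [[-0.00112,-0.001,0,0,0,0],[-0.00112,-0.001,0,0,0,0],[-0.00112,-0.001,0,0,0,0],[0,0,0,0,0,0]],
  ],
)

```text
t: 14.4
tcp_pos: [0.4893, 0.0458, 0.1147]
tool_rot: [0.994, 0.113, 0.003, 0.001]
force: [1.6, -2.3, 9.1]
finger_gap: 0.143
```

Emit:
play_rows(
  steps=[
    [[-0.00112,-0.001,0,0,0,0],[-0.00112,-0.001,0,0,0,0],[-0.00112,-0.001,0,0,0,0],[-0.00112,-0.001,0,0,0,0],[0,0,0,0,0,0]],
  ],
)

```text
t: 15.02
tcp_pos: [0.484, 0.0488, 0.1147]
tool_rot: [0.994, 0.113, 0.003, 0.001]
force: [1.8, -1.3, 8.9]
finger_gap: 0.148
```

Emit:
play_rows(
  steps=[
    [[-0.00112,-0.001,0,0,0,0],[-0.00112,-0.001,0,0,0,0],[-0.00112,-0.001,0.0001,0,0,0],[-0.00112,-0.001,0,0,0,0],[0,0,0,0,0,0]],
  ],
)

```text
t: 15.65
tcp_pos: [0.4789, 0.0516, 0.1147]
tool_rot: [0.994, 0.113, 0.003, 0.001]
force: [1.3, -2.7, 9.8]
finger_gap: 0.145
```

Emit:
play_rows(
  steps=[
    [[-0.00112,-0.001,0,0,0,0],[-0.00112,-0.001,0,0,0,0],[-0.00112,-0.001,0,0,0,0],[-0.00112,-0.001,0,0,0,0],[0,0,0,0,0,0]],
  ],
)

```text
t: 16.27
tcp_pos: [0.4737, 0.0545, 0.1147]
tool_rot: [0.994, 0.113, 0.003, 0.001]
force: [0.6, -2.6, 9.6]
finger_gap: 0.152
```

Emit:
play_rows(
  steps=[
    [[-0.00112,-0.001,0,0,0,0],[-0.00112,-0.001,0,0,0,0],[-0.00112,-0.001,0,0,0,0],[0,0,0,0,0,0]],
  ],
)

```text
t: 16.77
tcp_pos: [0.4697, 0.0567, 0.1147]
tool_rot: [0.994, 0.113, 0.003, 0.001]
force: [1.0, -1.9, 9.5]
finger_gap: 0.144
```

Emit:
play_rows(
  steps=[
    [[-0.00112,-0.001,0,0,0,0],[-0.00112,-0.001,0,0,0,0],[-0.00112,-0.001,0,0,0,0],[0,0,0,0,0,0]],
  ],
)

```text
t: 17.27
tcp_pos: [0.4657, 0.0589, 0.1146]
tool_rot: [0.994, 0.113, 0.003, 0.001]
force: [1.1, -3.0, 10.4]
finger_gap: 0.144
```

Emit:
play_rows(
  steps=[
    [[-0.00075,-0.00066,0,0,0,0],[-0.00075,-0.00066,0,0,0,0],[0,0,0,0,0,0]],
  ],
)

```text
t: 17.65
tcp_pos: [0.4641, 0.0598, 0.1146]
tool_rot: [0.994, 0.113, 0.003, 0.001]
force: [0.5, -1.9, 10.1]
finger_gap: 0.146
```

```bash
python3 - <<'E'
from h import *
d=manip.snapshot('side');w=manip.snapshot('wrist')
a=cv2.resize(w['img'][120:260,200:340],None,fx=4,fy=4,interpolation=cv2.INTER_CUBIC)[:400,:400]
b=cv2.resize(d['img'][155:235,205:285],None,fx=5,fy=5,interpolation=cv2.INTER_CUBIC)
cv2.imwrite('pics/z9.png',np.hstack([a,b])[:,:,::-1])
s=manip.sense();print(s['t'],s['tcp_pos'],s['force'])
E
```

```text
17.75 [0.46415135 0.05981884 0.11465482] [ 0.59672928 -1.87349022 10.17472532]
```

View pics/z9.png

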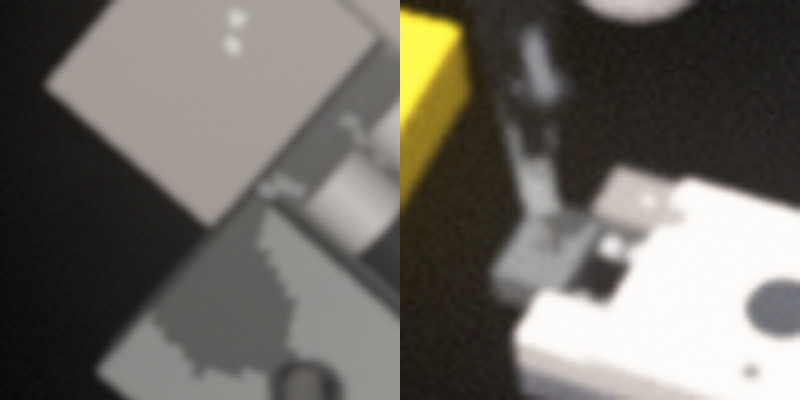

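The cassette is sliding out with the pin in its recess, and the cell compartment now shows. I'll keep going in small steps until the horizontal force rises.

Emit:
play_rows(
  steps=[
    [[-0.00056,-0.0005,0,0,0,0],[-0.00056,-0.0005,0,0,0,0],[0,0,0,0,0,0]],
  ],
)

```text
t: 18.12
tcp_pos: [0.4628, 0.0606, 0.1146]
tool_rot: [0.994, 0.113, 0.003, 0.001]
force: [1.8, -2.5, 9.8]
finger_gap: 0.15
```

Emit:
play_rows(
  steps=[
    [[-0.00056,-0.0005,0,0,0,0],[-0.00038,-0.00033,0,0,0,0],[0,0,0,0,0,0]],
  ],
)

```text
t: 18.5
tcp_pos: [0.4617, 0.0612, 0.1146]
tool_rot: [0.994, 0.113, 0.003, 0.001]
force: [0.4, -1.6, 9.5]
finger_gap: 0.154
```

Emit:
play_rows(
  steps=[
    [[-0.00056,-0.0005,0,0,0,0],[0,0,0,0,0,0]],
  ],
)

```text
t: 18.75
tcp_pos: [0.461, 0.0615, 0.1146]
tool_rot: [0.994, 0.113, 0.003, 0.001]
force: [2.0, -3.0, 10.3]
finger_gap: 0.148
```

Emit:
play_rows(
  steps=[
    [[-0.00056,-0.0005,0,0,0,0],[0,0,0,0,0,0]],
  ],
)

```text
t: 19.0
tcp_pos: [0.4604, 0.0619, 0.1146]
tool_rot: [0.994, 0.113, 0.003, 0.001]
force: [0.7, -1.8, 10.4]
finger_gap: 0.146
```

```bash
python3 - <<'E'
from h import *
np.set_printoptions(precision=4,suppress=True)
w=manip.snapshot('wrist');d=manip.snapshot('side')
cv2.imwrite('pics/z10.png',cv2.resize(w['img'][100:280,170:370],None,fx=3,fy=3,interpolation=cv2.INTER_CUBIC)[:,:,::-1])
s=manip.sense();print(s['t'],s['tcp_pos'],s['force'])
r0=np.array([.4962,.0428,.048]);u=np.array([-.879,.477,0])
for l in ['recess']:
  for p in(w,d):
    for x in manip.pinpoint(l,p):
      X=atz(p,x['point'],.048);print(x['point'],x['score'],X,(X-r0)@u)
E
```

```text
19.1 [0.4604 0.0618 0.1146] [ 1.0301 -1.8036  9.6363]
[19.7, 391.7] 0.77 [0.2769 0.2275 0.048 ] 0.2809125385341411
[169.5, 376.0] 0.82 [ 0.3095 -0.3945  0.048 ] -0.04450978000322562
[230.6, 201.0] 0.66 [0.46   0.0701 0.048 ] 0.04481796010023389
[162.6, 166.6] 0.45 [0.2684 0.2263 0.048 ] 0.28782105709334216
```

View pics/z10.png

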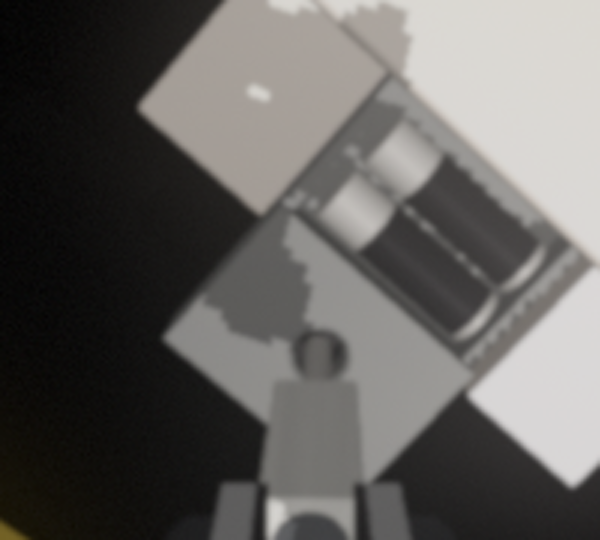

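```bash
python3 - <<'E'
from h import *
np.set_printoptions(precision=4,suppress=True)
w=manip.snapshot('wrist');s=manip.sense();print(s['t'],s['tcp_pos'],s['force'])
r0=np.array([.4962,.0428,.048]);u=np.array([-.879,.477,0])
f=lambda x,y:(170+(x+.5)/3-.5,100+(y+.5)/3-.5)
for c in[(320,355),(292,208),(470,372),(163,338),(262,214)]:
    X=atz(w,f(*c),.048);print(c,X,(X-r0)@u)
E
```

```text
19.25 [0.4604 0.0618 0.1147] [ 1.0757 -2.3136 10.325 ]
(320, 355) [0.4653 0.06   0.048 ] 0.03541161661555526
(292, 208) [0.4961 0.0734 0.048 ] 0.01469212620400748
(470, 372) [0.4689 0.0262 0.048 ] 0.01604201552525921
(163, 338) [0.4613 0.095  0.048 ] 0.055604294242103704
(262, 214) [0.4934 0.0794 0.048 ] 0.019942272284821677
```

Emit:
play_rows(
  steps=[
    [[-0.00045,-0.0004,0,0,0,0],[0,0,0,0,0,0]],
  ],
)

```text
t: 19.5
tcp_pos: [0.4599, 0.0621, 0.1146]
tool_rot: [0.994, 0.113, 0.003, 0.001]
force: [0.6, -1.3, 10.5]
finger_gap: 0.145
```

Emit:
play_rows(
  steps=[
    [[-0.00045,-0.0004,0,0,0,0],[0,0,0,0,0,0]],
  ],
)

```text
t: 19.75
tcp_pos: [0.4594, 0.0624, 0.1146]
tool_rot: [0.994, 0.113, 0.003, 0.001]
force: [1.5, -2.5, 10.7]
finger_gap: 0.146
```

Emit:
play_rows(
  steps=[
    [[-0.00045,-0.0004,0,0,0,0],[0,0,0,0,0,0]],
  ],
)

```text
t: 20.0
tcp_pos: [0.459, 0.0626, 0.1146]
tool_rot: [0.994, 0.113, 0.003, 0.001]
force: [1.1, -2.9, 9.5]
finger_gap: 0.148
```

Emit:
play_rows(
  steps=[
    [[-0.00045,-0.0004,0,0,0,0],[-0.00045,-0.0004,0,0,0,0],[0,0,0,0,0,0]],
  ],
)

```text
t: 20.38
tcp_pos: [0.4581, 0.0631, 0.1146]
tool_rot: [0.994, 0.114, 0.003, 0.001]
force: [2.3, -2.5, 8.8]
finger_gap: 0.145
```

Emit:
play_rows(
  steps=[
    [[-0.00045,-0.0004,0,0,0,0],[0,0,0,0,0,0]],
  ],
)

```text
t: 20.62
tcp_pos: [0.4577, 0.0634, 0.1146]
tool_rot: [0.994, 0.114, 0.003, 0.001]
force: [1.3, -3.5, 8.5]
finger_gap: 0.148
```

```bash
python3 - <<'E'
from h import *
np.set_printoptions(precision=4,suppress=True)
w=manip.snapshot('wrist')
cv2.imwrite('pics/z11.png',cv2.resize(w['img'][100:280,170:370],None,fx=3,fy=3,interpolation=cv2.INTER_CUBIC)[:,:,::-1])
F=[]
for i in range(4):
  manip.snapshot('wrist');s=manip.sense();F.append(s['force'])
print(s['t'],s['tcp_pos'],s['tool_rot'],np.mean(F,0))
np.save('w.npy',w,allow_pickle=True)
E
```

```text
20.875 [0.4577 0.0633 0.1146] [0.9935 0.1135 0.0032 0.0015] [ 1.5748 -2.8164  8.7178]
```

View pics/z11.png

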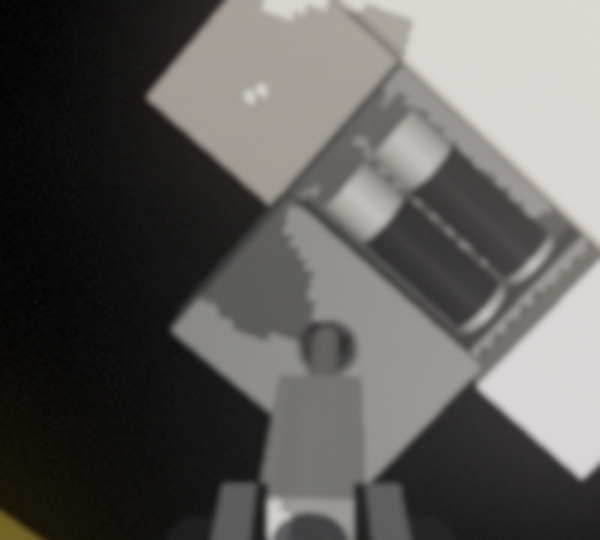

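```bash
python3 - <<'E'
from h import *
np.set_printoptions(precision=4,suppress=True)
w=np.load('w.npy',allow_pickle=True).item()
r0=np.array([.4962,.0428,.048]);u=np.array([-.879,.477,0])
f=lambda x,y:(170+(x+.5)/3-.5,100+(y+.5)/3-.5)
for c,z in[((328,347),.048),((480,368),.048),((293,203),.048),((171,330),.048),((273,205),.049),((475,382),.049),((146,97),.049)]:
    X=atz(w,f(*c),z);print(c,X,(X-r0)@u)
w2=manip.snapshot('wrist')
a=cv2.resize(w2['img'][175:275,240:340],None,fx=5,fy=5,interpolation=cv2.INTER_CUBIC)
cv2.imwrite('pics/z12.png',a[:,:,::-1])
E
```

```text
(328, 347) [0.4648 0.0602 0.048 ] 0.03585091718964793
(480, 368) [0.4677 0.0257 0.048 ] 0.016890089418758705
(293, 203) [0.4945 0.0749 0.048 ] 0.016775214600548392
(171, 330) [0.4609 0.0951 0.048 ] 0.05600561186469325
(273, 205) [0.4933 0.079  0.049 ] 0.019802562958013067
(475, 382) [0.4645 0.0262 0.049 ] 0.019883241645078768
(146, 97) [0.5094 0.1095 0.049 ] 0.02025165689014465
```

View pics/z12.png

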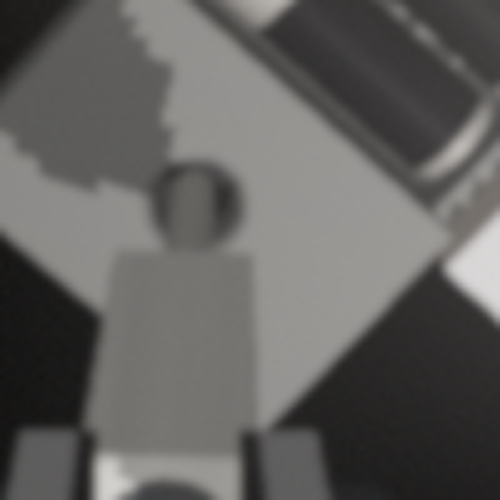

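Emit:
play_rows(
  steps=[
    [[-0.00045,-0.0004,0,0,0,0],[-0.00045,-0.0004,0,0,0,0],[0,0,0,0,0,0]],
  ],
)

```text
t: 21.3
tcp_pos: [0.4568, 0.0638, 0.1145]
tool_rot: [0.994, 0.114, 0.003, 0.002]
force: [2.3, -3.4, 7.5]
finger_gap: 0.149
```

```bash
python3 - <<'E'
from h import *
np.set_printoptions(precision=4,suppress=True)
w=manip.snapshot('wrist')
cv2.imwrite('pics/z13.png',cv2.resize(w['img'][100:280,170:370],None,fx=3,fy=3,interpolation=cv2.INTER_CUBIC)[:,:,::-1])
s=manip.sense();print(s['t'],s['tcp_pos'],s['force'],s['ft_torque'])
E
```

```text
21.35 [0.4568 0.0638 0.1145] [ 1.2031 -3.4896  7.2713] [-0.9169 -0.564  -0.0375]
```

View pics/z13.png

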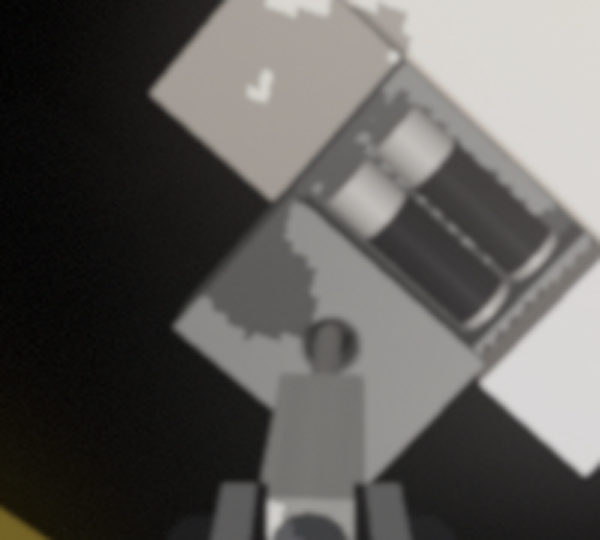

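Emit:
play_rows(
  steps=[
    [[0.00112,0.001,-0.0005,0,0,0],[0.00112,0.001,-0.0005,0,0,0],[0,0,-0.002,0,0,0],[0,0,-0.004,0,0,0],[0,0,-0.008,0,0,0],[0,0,-0.012,0,0,0],[0,0,-0.02,0,0,0],[0,0,-0.02,0,0,0],[0,0,0,0,0,0],[0,0,0,0,0,0]],
  ],
)

```text
t: 22.6
tcp_pos: [0.4552, 0.0639, 0.1802]
tool_rot: [0.994, 0.113, -0.001, -0.0]
force: [-0.3, 0.2, 0.1]
finger_gap: 0.147
```

```bash
python3 - <<'E'
from h import *
np.set_printoptions(precision=4,suppress=True)
w=manip.snapshot('wrist');d=manip.snapshot('side')
save(w,'w14')
cv2.imwrite('pics/z14.png',cv2.resize(d['img'][130:230,190:290],None,fx=5,fy=5,interpolation=cv2.INTER_CUBIC)[:,:,::-1])
s=manip.sense();print(s['t'],s['tcp_pos'],s['tool_rot'],s['force'],s['ft_torque'])
r0=np.array([.4962,.0428,.048]);u=np.array([-.879,.477,0])
for p in(w,d):
    for x in manip.pinpoint('recess',p):
      X=atz(p,x['point'],.048);print(x['point'],x['score'],X,(X-r0)@u)
E
```

```text
22.7 [0.4552 0.0638 0.1798] [ 0.9936  0.113  -0.0011 -0.0003] [ 1.398   0.2615 -0.9151] [-0.0231 -0.0196 -0.0292]
[280.3, 193.4] 0.89 [0.4617 0.0586 0.048 ] 0.03791007325058784
[68.7, 338.1] 0.74 [0.2727 0.2279 0.048 ] 0.2847051776190209
[168.4, 375.0] 0.85 [ 0.3072 -0.3922  0.048 ] -0.0413299409722284
[265.1, 226.1] 0.69 [ 0.5448 -0.0263  0.048 ] -0.07565431372077526
[230.8, 203.6] 0.59 [0.4601 0.0608 0.048 ] 0.04027614292083253
[165.6, 165.5] 0.45 [0.277  0.2299 0.048 ] 0.28194607791788856
```

View pics/w14.png

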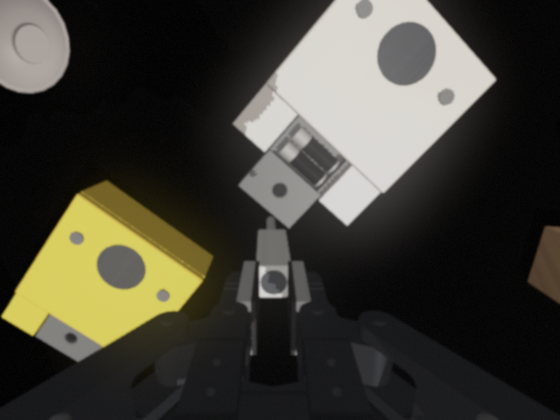

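View pics/z14.png

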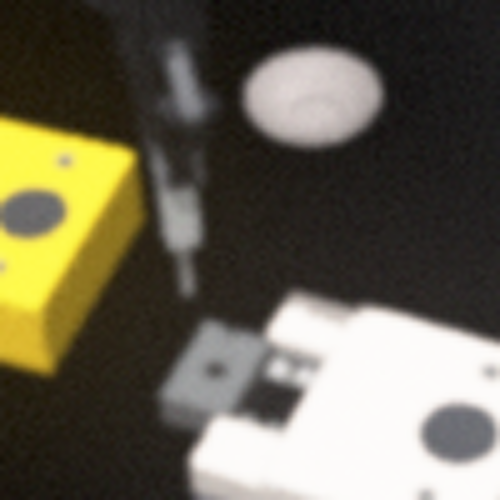

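Emit:
play_rows(
  steps=[
    [[-0.0094,0.0389,0,0,0,0],[-0.0094,0.0389,0,0,0,0],[-0.0094,0.0389,0,0,0,0],[-0.0094,0.0389,0,0,0,0],[-0.0094,0.0389,0,0,0,0],[-0.0094,0.0389,0,0,0,0],[-0.0094,0.0389,0,0,0,0],[-0.0094,0.0389,0,0,0,0],[0,0,0.02,0,0,0],[0,0,0.012,0,0,0]],
  ],
)

```text
t: 24.05
tcp_pos: [0.4519, -0.2564, 0.147]
tool_rot: [0.994, 0.112, -0.001, -0.001]
force: [0.1, 0.5, -1.0]
finger_gap: 0.148
```

Emit:
play_rows(
  steps=[
    [[0,0,0,0,0,0],[0,0,0,0,0,0]],
  ],
)

```text
t: 24.3
tcp_pos: [0.453, -0.2561, 0.1487]
tool_rot: [0.994, 0.113, 0.0, 0.0]
force: [-0.2, 0.3, -0.2]
finger_gap: 0.147
```

```bash
python3 - <<'E'
from h import *
np.set_printoptions(precision=4,suppress=True)
w=manip.snapshot('wrist');d=manip.snapshot('side')
a=cv2.resize(w['img'][150:250,225:325],None,fx=4,fy=4,interpolation=cv2.INTER_CUBIC)
b=cv2.resize(d['img'][265:345,195:275],None,fx=5,fy=5,interpolation=cv2.INTER_CUBIC)
cv2.imwrite('pics/z15.png',np.hstack([a,b])[:,:,::-1])
s=manip.sense();print(s['t'],s['tcp_pos'],s['tool_rot'],s['force'])
E
```

```text
24.4 [ 0.4533 -0.2564  0.1491] [0.9935 0.1135 0.0004 0.0004] [-0.4452  0.6512  0.0742]
```

View pics/z15.png

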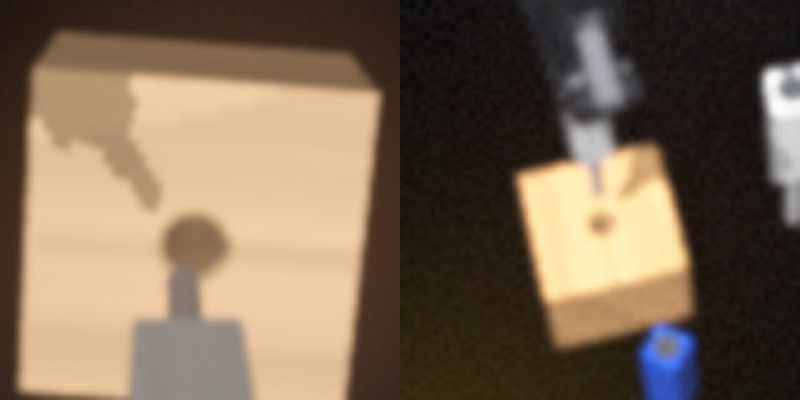

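```bash
python3 - <<'E'
from h import *
np.set_printoptions(precision=4,suppress=True)
w=manip.snapshot('wrist');s=manip.sense();print(s['t'],s['tcp_pos'])
f=lambda x,y:(225+(x+.5)/4-.5,150+(y+.5)/4-.5)
h=atz(w,f(195,244),.05);print('hole',h)
P=np.array([atz(w,f(*c),.05) for c in[(32,68),(381,92),(345,415),(18,388)]]);print(P.mean(0),P[:,:2])
t=np.array([np.cos(np.radians(13)),np.sin(np.radians(13)),0]);y=np.array([t[1],-t[0],0])
for z in(.071,.0733,.0755):
    c=atz(w,f(184,268),z)-.003*t; print(z,c,'need tool x,y',(h-c)@t,(h-c)@y)
print(proj(manip.snapshot('side'),h))
E
```

```text
24.45 [ 0.4533 -0.2564  0.1491]
hole [ 0.4532 -0.2572  0.05  ]
[ 0.4527 -0.2571  0.05  ] [[ 0.4793 -0.2203]
 [ 0.4895 -0.2842]
 [ 0.4254 -0.2942]
 [ 0.4164 -0.2298]]
0.071 [ 0.4515 -0.2556  0.071 ] need tool x,y 0.0012874189068604429 0.001974842224106588
0.0733 [ 0.4522 -0.2554  0.0733] need tool x,y 0.0005734846281933703 0.001959836052150287
0.0755 [ 0.4528 -0.2553  0.0755] need tool x,y -0.00010940902966212467 0.0019454823224529974
[234.7441 309.5283]
```

Emit:
play_rows(
  steps=[
    [[0.0005,0.0018,0.006,0,0,0],[0,0,0.008,0,0,0],[0,0,0.003,0,0,0],[0,0,0,0,0,0],[0,0,0,0,0,0]],
  ],
)

```text
t: 25.12
tcp_pos: [0.4537, -0.2583, 0.1315]
tool_rot: [0.994, 0.113, 0.0, 0.0]
force: [-1.1, 0.3, -0.8]
finger_gap: 0.146
```

```bash
python3 - <<'E'
from h import *
np.set_printoptions(precision=4,suppress=True)
w=manip.snapshot('wrist');d=manip.snapshot('side')
a=cv2.resize(w['img'][150:250,225:325],None,fx=4,fy=4,interpolation=cv2.INTER_CUBIC)
b=cv2.resize(d['img'][265:345,195:275],None,fx=5,fy=5,interpolation=cv2.INTER_CUBIC)
cv2.imwrite('pics/z16.png',np.hstack([a,b])[:,:,::-1])
s=manip.sense();print(s['t'],s['tcp_pos'],s['tool_rot'],s['force'])
E
```

```text
25.225 [ 0.4538 -0.2583  0.1317] [0.9936 0.113  0.0001 0.0001] [ 0.622   0.0176 -0.5189]
```

View pics/z16.png

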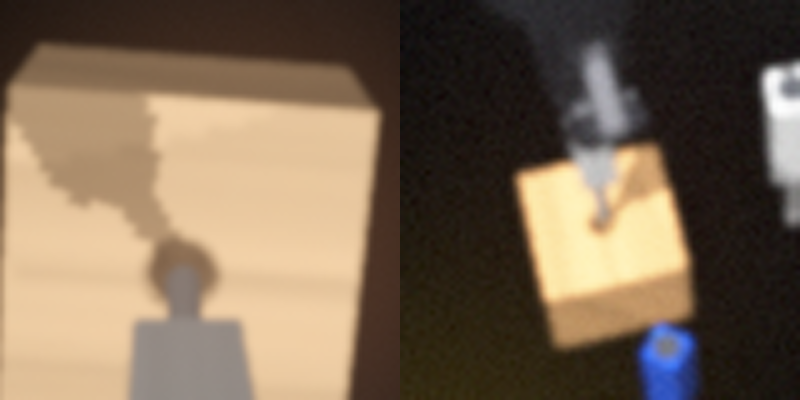

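Emit:
play_rows(
  steps=[
    [[-0.0007,0,0.003,0,0,0],[0,0,0.003,0,0,0],[0,0,0.003,0,0,0],[0,0,0.003,0,0,0],[0,0,0,0,0,0]],
  ],
)

```text
t: 25.85
tcp_pos: [0.4528, -0.2582, 0.1192]
tool_rot: [0.994, 0.113, -0.0, -0.0]
force: [-0.3, 0.3, -1.5]
finger_gap: 0.15
```

Emit:
play_rows(
  steps=[
    [[0,0,0.005,0,0,0],[0,0,0.005,0,0,0],[0,0,0.005,0,0,0],[0,0,0.005,0,0,0],[0,0,0.005,0,0,0],[0,0,0.003,0,0,0],[0,0,0,0,0,0]],
  ],
)

```text
t: 26.72
tcp_pos: [0.4529, -0.2582, 0.0912]
tool_rot: [0.994, 0.113, -0.0, -0.0]
force: [0.6, 0.6, -0.6]
finger_gap: 0.149
```

In the hole with no contact. I'll lower the rest of the way in small steps.

Emit:
play_rows(
  steps=[
    [[0,0,0.002,0,0,0],[0,0,0.002,0,0,0],[0,0,0.001,0,0,0],[0,0,0,0,0,0]],
  ],
)

```text
t: 27.22
tcp_pos: [0.453, -0.2583, 0.0865]
tool_rot: [0.994, 0.113, -0.0, -0.0]
force: [0.3, 0.0, -0.4]
finger_gap: 0.149
```

Emit:
play_rows(
  steps=[
    [[0,0,0.001,0,0,0],[0,0,0.001,0,0,0],[0,0,0,0,0,0]],
  ],
)

```text
t: 27.6
tcp_pos: [0.4529, -0.2583, 0.0844]
tool_rot: [0.994, 0.113, -0.0, -0.0]
force: [-0.7, 0.4, -0.8]
finger_gap: 0.145
```

Emit:
play_rows(
  steps=[
    [[0,0,0.0007,0,0,0],[0,0,0.0003,0,0,0],[0,0,0,0,0,0]],
  ],
)

```text
t: 27.98
tcp_pos: [0.4531, -0.2584, 0.0838]
tool_rot: [0.994, 0.113, 0.0, 0.0]
force: [-0.1, 0.1, 2.5]
finger_gap: 0.144
```

Emit:
play_rows(
  steps=[
    [[0,0,0.0005,0,0,0],[0,0,0,0,0,0]],
  ],
)

```text
t: 28.22
tcp_pos: [0.4533, -0.2585, 0.0837]
tool_rot: [0.994, 0.113, 0.0, 0.0]
force: [0.3, 1.3, 6.6]
finger_gap: 0.149
```

It's seated on the stand. I'll release, opening only part way to keep clear of the neighbouring pins.

Emit:
play_rows(
  steps=[
    [[0,0,-0.0005,0,0,0],[0,0,0,0,0,0],[0,0,0,0,0,0],[0,0,0,0,0,0]],
  ],
  fingers=0.45,
)

```text
t: 28.72
tcp_pos: [0.4529, -0.2583, 0.0833]
tool_rot: [0.994, 0.113, -0.0, -0.0]
force: [1.0, -1.0, -0.6]
finger_gap: 0.449
```

Emit:
play_rows(
  steps=[
    [[0,0,-0.01,0,0,0],[0,0,-0.02,0,0,0],[0,0,-0.025,0,0,0],[0,0,-0.03,0,0,0],[0,0,-0.03,0,0,0],[0,0,-0.02,0,0,0],[0,0,0,0,0,0],[0,0,0,0,0,0]],
  ],
)

```text
t: 29.72
tcp_pos: [0.4525, -0.2579, 0.2181]
tool_rot: [0.994, 0.113, -0.0, -0.0]
force: [-0.0, -0.3, -0.4]
finger_gap: 0.449
```

```bash
python3 - <<'E'
from h import *
np.set_printoptions(precision=4,suppress=True)
w=manip.snapshot('wrist');d=manip.snapshot('side');t=manip.snapshot('top')
a=cv2.resize(w['img'][140:240,225:325],None,fx=4,fy=4,interpolation=cv2.INTER_CUBIC)
b=cv2.resize(d['img'][170:340,195:365],None,fx=400/170,fy=400/170,interpolation=cv2.INTER_CUBIC)
cv2.imwrite('pics/z17.png',np.hstack([a,b])[:,:,::-1]);save(t,'top9')
s=manip.sense();print(s['t'],s['tcp_pos'],s['force'],s['finger_gap'])
E
```

```text
29.875 [ 0.4524 -0.2578  0.2174] [-0.9306 -0.15    0.3636] 0.44954242807478656
```

View pics/z17.png

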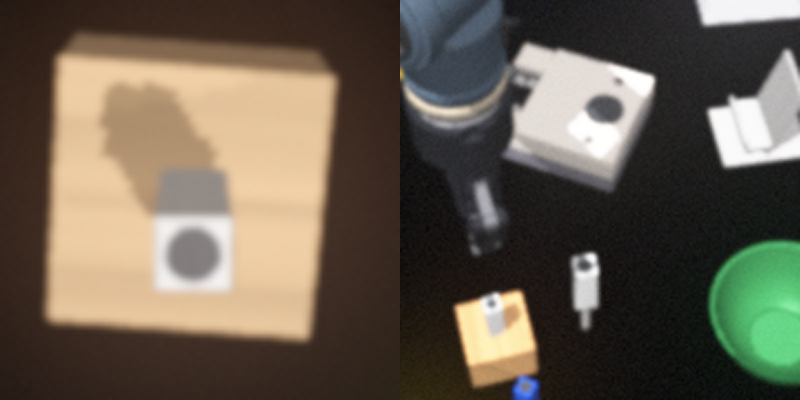

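View pics/top9.png

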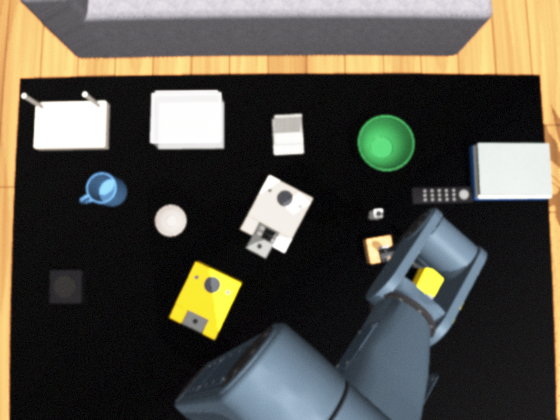

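The pin stands upright in the stand (wrist zoom 193,253). The cassette is out in the top view (262,238), and the bystanders haven't moved. Handing in.

```bash
python3 -c "
from station import manip
print(manip.sign_off())"
```

```text
the job is handed in; nothing more can be done
None
```

The cassette is out at its stop, the pin tool is back in its stand, and I handed the job in at about 30 s of the 72 s allowed. `sign_off` gave no verdict.

- **Button:** I lowered the pin into the recess and felt the button about 5 mm below the mouth. The highest reading on the tool was about 12 N down. I held it at roughly 7–10 N for the whole stroke.
- **Cassette:** I pushed it out with about 2–4 N sideways. In the wrist pictures it is about 36 mm out, and the last 1 mm of arm travel no longer moved it.
- **Pin tool:** It went back down the hole until the handle rested on the stand (about 6 N), and I then released it and moved the arm clear. The last pictures show it standing upright.
- **Other things:** In the last pictures the bystanders had not visibly moved.

**Checks that disagreed:**
- The sideways force hardly rose at the stop. The pin probably tilted slightly in the grip there, so I judged the stop from the pictures.
- The recess detector put the travel at 38–40 mm, against 36 mm by my own measurement. Both are above the 33.5 mm needed.

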